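# Lock the microscope neck's castle nut

## Task

Tighten the brass castle nut on the leaning microscope neck: turn it clockwise until it pulls up tight, then a little further until its next slot lines up with the slot across the spindle, and no further. Then take the red lock key from its grey rack and seat it in that slot, flat on the nut and centred, and let go. Leave the bottle, the orange tip box and the well plate where they stand.

Things in the scene. Friction and masses are not known exactly. Their poses are not given: they have to be found in the camera images.
- nut (a joint): Turn of the castle nut (rad), growing clockwise seen from above. Starts loose at -0.9 to -0.42; a spring washer makes it stiffer on the way, tight from -0.3; reads 0 when tight with slots in line with the spindle slot, the first line-up met turning clockwise. Torque about 0.27 N m at -0.9 to 0.44 N m at 0. Stays where left; does not move along the spindle.
- nut_mid (a point): Brass hexagonal castle nut, 50 mm across flats, 44 mm high: upper 18 mm cut by slots 13 mm wide, 18 mm deep, in the middle of each of 6 flats. Point: on its axis, half-way up. Axes turn with it: z outwards along the leaning spindle; y out through the middle of a flat and slot (others every 60 degrees). Its underside is 10 mm above a black flange 92 mm across.
- spindle_top (a point): Fixed point on the spindle axis, level with the nut's top, 22 mm beyond nut_mid. z: axis outwards, leaning 0.5 rad (29 degrees) from vertical towards the robot (neck turned up to 0.3 rad). y: level, along the 13 mm wide slot across the steel spindle (27 mm diameter, slot 20 mm deep), marked by two white lines on the flange. x: up the slope, across the slot.
- key_mid (a point): Loose lock key 0.14 kg, 57 mm high: steel blade 9 thick (x) x 64 long (y) x 16 mm deep, lower edge narrowed to 5; red cap plate 28 x 64 x 5 mm above it; upright red grip tab 10 (x) x 40 (y) x 36 mm on that. Point: centre, half-way up, 12.5 mm above the cap's underside; when seated it is 12.5 mm beyond spindle_top along z, key y along the slot, either way round.
- rack_top (a point): Fixed grey rack block 70 (x) x 110 (y) x 35 mm high; a pocket 13.5 x 69 mm, 22 mm deep, holds the upright key's blade, the key's cap resting on top. Point: centre of its top; y along the key.
- neck: Fixed cream microscope neck casting; origin under its middle on the table. Base plate 155 x 130 mm reaches 60 mm to the front (-x) and 95 mm to the back; the centre of the flange face is 115 mm above the origin.
- bottle: Bystander: closed glass bottle with white cap, 72 mm across, 140 mm high; origin under its centre.
- tipbox: Bystander: orange pipette tip box, 85 x 120 x 56 mm high; origin under its centre.
- wellplate: Bystander: white well plate with pink wells, 85 x 127 x 15 mm high; origin under its centre.
- key: The lock key's body; origin on the blade's lower edge, 28.5 mm below key_mid, same axes.
Things that resemble listed ones, but are neither listed nor needed, are in the scene too. What is shaped like the key but blue is not meant.

How it is judged:
On the way, in this order (a step that is already met when the one before it is completed fails the run):
1. the nut is turned clockwise until it is tight (value of joint nut above -0.3 rad).
2. the nut is turned on until the slot lines up with the spindle slot (within 0.12 rad), the key not yet in it (value of joint nut between -0.12 and 0.12 rad and distance between key_mid and spindle_top above 0.06 m), for 0.2 s.
At the end, for the whole second after the job is handed in: The nut is tight with its slot in line with the spindle slot (joint within 0.12 rad of 0), and the key is at rest, released, seated in the slot: cap flat on the nut (within 3 mm and 0.12 rad), centred within 10 mm along the slot and 5 mm across, in line within 0.17 rad (value of joint nut between -0.12 and 0.12 rad and x of key_mid in the frame of spindle_top between -0.005 and 0.005 m and y of key_mid in the frame of spindle_top between -0.01 and 0.01 m and z of key_mid in the frame of spindle_top between 0.009 and 0.0155 m and angle between the z axis of key_mid and the z axis of spindle_top, either way round below 0.12 rad and angle between the y axis of key_mid and the y axis of spindle_top, either way round below 0.17 rad and linear speed of key below 0.02 m/s and angular speed of key below 0.2 rad/s); the robot touches nothing.
It fails at once if the nut is turned well past the line-up (0.35 rad beyond) (value of joint nut above 0.35 rad).
It fails at once if the glass bottle is moved by more than 30 mm (distance of bottle from where it was at the start of the episode above 0.03 m).
It fails at once if the orange tip box is moved by more than 30 mm (distance of tipbox from where it was at the start of the episode above 0.03 m).
It fails at once if the well plate is moved by more than 30 mm (distance of wellplate from where it was at the start of the episode above 0.03 m).
It also fails if it takes over 48 s, if anything falls off the work surface, if the arm or the gripper's body presses on something with over 40 N, if the wrist force passes 120 N, or if a joint passes its speed limit or range.

## Robot

A 6-joint arm with a two-finger parallel gripper is mounted at the origin on the work surface. World frame = base frame: x ahead of the robot, y to its left, z up, the work surface at z = 0. Lengths are in m, angles in rad, forces in N, time in s.
With the tool pointing down it reaches from about 0.425 to 0.95 m from the base axis. Payload 3.5 kg.
Tool frame: the origin (TCP) lies at the very end of the fingers, on their centre line; the grasp point (between the pads) lies 19 mm behind it; z points along the fingers, y is the line along which they close (so a half turn about z gives the same grasp; the last joint's range is limited). The gripper opens to 85 mm and grips with 20 to 120 N. Pads are 22 mm wide; open, the fingers measure 114 mm over their backs; the gripper's body (76 mm by 85 mm) begins 54 mm behind the grasp point. The pads swing forward as they close: fully open they stand 13 mm farther back than shut.
Start: joints at [-0.15, 0.286, 1.577, -0, 1.279, -0.15], TCP at [0.675, 0, 0.231] pointing down, gripper open.
Joint ranges: [-2.77, 2.77], [-0.9, 2.22], [0.21, 2.48], [-1.53, 4.67], [0.24, 2.81], [-2.84, 2.84]. Speed limits (rad/s): [2.79, 2.79, 3.14, 3.14, 3.14, 3.14].

## Interface

Orientations are given as a unit quaternion [x, y, z, w].
In Python, from bench import r, read_camera gives the robot as it stands. The module is installed in compiled form; this text tells all that it offers.
- The arm moves only by the shell command python3 -m pendant 'ROWS' [OPENING] [FORCE]. ROWS is JSON, one flat list of numbers, 6 for each row, row after row: the shift along the tool's x, y, z in mm, then the turn, a rotation vector about the tool's x, y, z in units of 5 degrees (1.0 is 5 degrees). In form: [x, y, z, wx, wy, wz, x, y, z, wx, wy, wz, ...]. A call has 1 to 10 rows; each row shifts and turns the commanded pose from where the row before left it, along the tool's axes as they then stand; what a row does not reach is not made up. A row lasts 1/12 s, in which the tool goes at most 41.7 mm and 7.16 degrees, less where a joint would pass 70% of its speed; a pose out of reach is approached as far as the arm can. A call is refused whole if a number of a shift passes 41.7 or a number of a turn 1, either way. A call with a gripper value outside its range is refused whole. OPENING is the closure, from 0 (fully open) to 1 (shut), set as the call begins (- or left out, the last holds). The fingers move at their own pace and stop on an object; FORCE is the grip in N (left out, the last holds). Time passes only in rows, so rows that do not move let the fingers close. It gives the time, the measured TCP pose, the force, the opening and the grip force at its end, in the units of the state.
- r.sense(): the state, without advancing time (a new reading comes with each control period).
- read_camera(name): name is "scene" or "side" or "wrist"; returns a dict with "frame" (420x560x3 uint8, red, green, blue), "fx", "fy", "cx", "cy" (pixels), "k1" (the pictures are not rectified: a ray, as slopes to the right and down, at radius r is drawn at 1 + k1 r^2 times it, then the intrinsics apply), "position" and "attitude" of the camera in the world; the wrist camera has in their place "hand_eye" (4x4, takes a point from camera to tool coordinates, whose origin is the TCP and whose axes are the flange's). Camera axes: x right, y up, looking along -z (the intrinsics and any distortion apply to the point x, -y, -z); pixel columns grow to the right and rows downward; lengths in m; the calibration is good to about 2 mm. A picture is of the moment at which its call begins: read the wrist's pose just before it. There is no depth.
- r.hand_in(): hands the job in; it is judged then, once.
The state is a dict: "clock": time; "joint_pos": joint angles; "qvel": joint speeds; "joint_torque": joint torques, N m; "tool_pos": TCP position; "ee_rot": TCP orientation; "force": force on the tool from outside, world axes, zero at the start; "torque": the same for the moment, N m; "finger_gap": finger opening in m; "finger_force": force on a finger pad.
Only numpy, scipy, OpenCV 4.12 (cv2) and the standard library are available. Lean on these libraries where they do the work, as an engineer would, in place of code of your own. Each camera call takes 0.05 s, during which the arm holds its last target. There are 200 camera calls.

## Working session

There is one attempt and no reset: what is moved stays moved. The work goes in short steps, Python scripts to look and compute and a shell command to move; the robot and the scene stay as the last step left them, time stands still between calls to the robot, and variables do not carry over. Pictures are saved under pics/ and viewed, at most 10 in all, crops included, and the job is handed in when it is done.

```bash
mkdir -p pics; ls
cat > h.py <<'E'
import numpy as np, cv2
from scipy.spatial.transform import Rotation as R
from bench import r, read_camera
def att(a):
    a=np.array(a,float)
    return a if a.shape==(3,3) else R.from_quat(a).as_matrix()
def cam(name):
    s=r.sense(); c=read_camera(name)
    if 'hand_eye' in c:
        H=np.array(c['hand_eye']); T=np.eye(4); T[:3,:3]=att(s['ee_rot']); T[:3,3]=s['tool_pos']
        M=T@H; c['P'],c['A']=M[:3,3],M[:3,:3]
    else: c['P'],c['A']=np.array(c['position']),att(c['attitude'])
    return c
def K(c): return np.array([[c['fx'],0,c['cx']],[0,c['fy'],c['cy']],[0,0,1.]]),np.array([c['k1'],0,0,0,0.])
def ray(c,u,v):
    k,d=K(c); p=cv2.undistortPoints(np.array([[[u,v]]],float),k,d)[0,0]
    w=c['A']@np.array([p[0],-p[1],-1]); return c['P'],w/np.linalg.norm(w)
def onz(c,u,v,z):
    o,w=ray(c,u,v); return o+w*(z-o[2])/w[2]
def onplane(c,u,v,p0,n):
    o,w=ray(c,u,v); return o+w*(n@(p0-o))/(n@w)
def proj(c,X):
    k,d=K(c); q=(np.atleast_2d(X)-c['P'])@c['A']; x=q[:,0]/-q[:,2]; y=-q[:,1]/-q[:,2]
    f=1+c['k1']*(x*x+y*y); return np.c_[c['cx']+c['fx']*x*f,c['cy']+c['fy']*y*f]
def tri(*rs):
    A=sum(np.eye(3)-np.outer(w,w) for o,w in rs); b=sum((np.eye(3)-np.outer(w,w))@o for o,w in rs)
    return np.linalg.solve(A,b)
def save(c,n,crop=None,s=1):
    f=c['frame'][...,::-1]
    if crop: f=f[crop[1]:crop[3],crop[0]:crop[2]]
    cv2.imwrite('pics/'+n+'.png',cv2.resize(f,None,fx=s,fy=s,interpolation=cv2.INTER_CUBIC))
E
python3 - <<'E'
from h import *
a=cam('scene');b=cam('side')
im=np.hstack([a['frame'],b['frame']])[...,::-1]
save(a,'scene',s=1.4); save(b,'side',s=1.4)
np.save('sc.npy',a,allow_pickle=True);np.save('sd.npy',b,allow_pickle=True)
for c in (a,b): print(c['P'],-c['A'][:,2],c['fx'],c['k1'])
print(r.sense())
E
```

```text
pics
[ 1.04531493 -0.16905297  0.87677488] [-0.50823957  0.16799506 -0.84467165] 420.918084805404 -0.0845277607887886
[0.38993403 0.91191146 0.9461051 ] [ 0.16550197 -0.7344781  -0.6581421 ] 529.0813680198149 -0.013405963641084038
{'clock': 0.1, 'joint_pos': array([-1.49986913e-01,  2.87112282e-01,  1.57805420e+00,  1.21076309e-05,
        1.27863659e+00, -1.50000217e-01]), 'qvel': array([-0.00122307, -0.00240239, -0.00193134,  0.00125449, -0.00080545,
        0.00011015]), 'joint_torque': array([ 1.14915063e-03, -4.07295120e+01, -2.93698221e+01, -1.06323112e-04,
        3.42678482e-03, -4.41654265e-06]), 'tool_pos': array([6.74387869e-01, 1.33856205e-04, 2.30049267e-01]), 'ee_rot': array([ 7.07102883e-01,  7.07109815e-01, -6.51282727e-04, -8.92949341e-04]), 'force': array([0.38236764, 0.64647703, 0.02931529]), 'torque': array([ 0.02333916,  0.03206715, -0.03477614]), 'finger_force': 0.0, 'finger_gap': 0.0854310724995707}
```

View pics/scene.png

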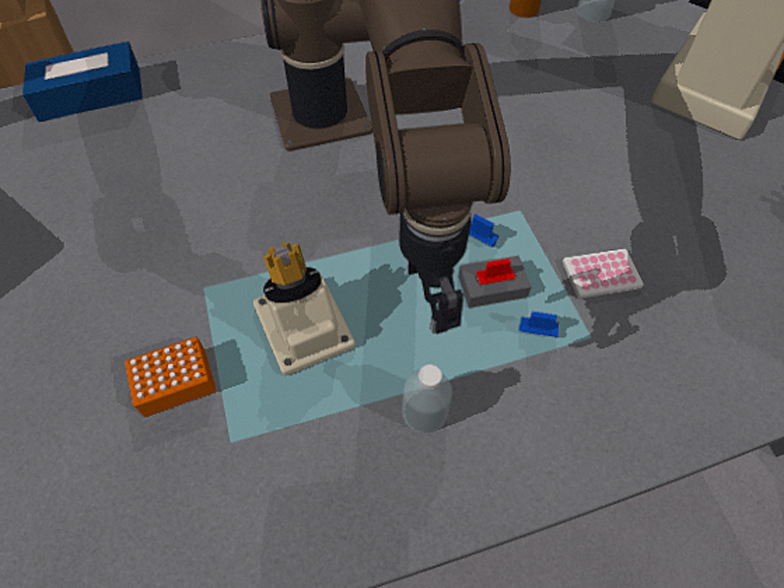

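View pics/side.png

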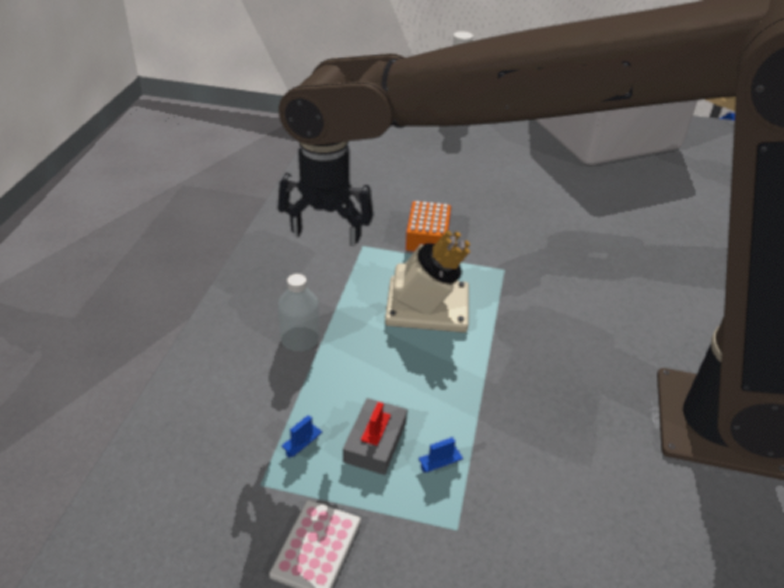

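The scene view shows the brass nut at about (285,263) in the 1.4x picture, the red key in its grey rack at (495,272), and blue decoys at (484,230) and (540,324). The bottle is at (428,395), the tip box at (170,375) and the plate at (602,272). In the side view the nut is at (452,250) and the red key at (377,424).

```bash
cat >> h.py <<'E'
def mask(c,kind):
    h=cv2.cvtColor(c['frame'],cv2.COLOR_RGB2HSV)
    lo,hi={'red':((0,170,90),(6,255,255)),'brass':((14,120,60),(26,255,255))}[kind]
    m=cv2.inRange(h,lo,hi)
    if kind=='red': m|=cv2.inRange(h,(174,170,90),(180,255,255))
    n,l,s,ce=cv2.connectedComponentsWithStats(m)
    i=1+np.argmax(s[1:,4]); return l==i,s[i],ce[i]
E
python3 - <<'E'
from h import *
a=np.load('sc.npy',allow_pickle=True).item();b=np.load('sd.npy',allow_pickle=True).item()
for k in('red','brass'):
    ra=mask(a,k);rb=mask(b,k); print(k,ra[1],ra[2],rb[1],rb[2])
    print(tri(ray(a,*ra[2]),ray(b,*rb[2])))
# bystanders
print('bottle cap',tri(ray(a,430/1.4,374/1.4),ray(b,297/1.4,281/1.4)))
print('rack corners z=.035',[onz(a,u/1.4,v/1.4,.035).round(3) for u,v in((460,267),(522,260),(530,288),(467,300))])
# flange centre guess
print('flange',tri(ray(a,292/1.4,284/1.4),ray(b,440/1.4,264/1.4)))
E
```

```text
red [340 185  28  18 337] [354.08605341 193.97329377] [259 288  19  30 301] [268.18604651 303.86046512]
[0.54004491 0.18695254 0.03993216]
brass [   0    0   52   63 1879] [19.75731772 25.82437467] [309 164  26  28 389] [319.80719794 179.62467866]
[ 0.43562756 -0.24124015  0.34378661]
bottle cap [ 0.72905423 -0.00847511  0.13354055]
rack corners z=.035 [array([0.509, 0.132, 0.035]), array([0.527, 0.244, 0.035]), array([0.586, 0.232, 0.035]), array([0.577, 0.119, 0.035])]
flange [ 0.50428037 -0.15837918  0.1035283 ]
```

```bash
cat >> h.py <<'E'
def pose():
    s=r.sense(); return np.array(s['tool_pos']),att(s['ee_rot'])
def plan(p1,R1,n,p0=None,R0=None):
    "print n rows from present pose to p1,R1 (shift in axes before the row's turn)"
    if p0 is None: p0,R0=pose()
    w=R.from_matrix(R0.T@R1).as_rotvec(); Rk=R0; 
    print('total mm',np.round((R0.T@(p1-p0))*1e3,1),'units',np.round(np.degrees(w)/5,2))
    for k in range(n):
        sh=Rk.T@(p1-p0)/n*1e3; print(np.round(np.r_[sh,np.degrees(w)/5/n],2).tolist()); Rk=Rk@R.from_rotvec(w/n).as_matrix()
def toolR(z,ycw_deg,X,Y):
    "tool z given; tool y = Y cos a + X sin a (a clockwise from above)"
    a=np.radians(ycw_deg); y=Y*np.cos(a)+X*np.sin(a); y-=z*(z@y); y/=np.linalg.norm(y)
    return np.c_[np.cross(y,z),y,z]
def spin(psi,lean=.5):
    "spindle axes, psi=yaw of neck about world z"
    M=R.from_euler('z',psi).as_matrix()@R.from_euler('y',-lean).as_matrix(); return M[:,0],M[:,1],M[:,2]
E
python3 - <<'E'
from h import *
a=np.load('sc.npy',allow_pickle=True).item()
q=[onz(a,u/1.4,v/1.4,.018) for u,v in((253,308),(289,371),(354,345))]
for x in q: print(x.round(3))
d=q[1]-q[0]; print('yaw from side edge',np.arctan2(d[1],d[0])); d=q[2]-q[1]; print('back',np.arctan2(-d[0],d[1]))
print(cam('wrist')['hand_eye'],cam('wrist')['fx'])
psi=0.12
X,Y,Z=spin(psi); top=np.array([.504,-.158,.112])+.054*Z; print(top,Z)
plan(top+.11*Z,toolR(-Z,90,X,Y),8)
E
```

```text
[ 0.474 -0.231  0.018]
[ 0.609 -0.198  0.018]
[ 0.594 -0.085  0.018]
yaw from side edge 0.2467299831074187
back 0.12960969179312945
[[ 5.20229726e-05  9.54865092e-01  2.97039817e-01  7.51799738e-02]
 [ 9.99999679e-01  1.87860659e-04 -7.79035430e-04  9.60351424e-04]
 [-7.99675833e-04  2.97039762e-01 -9.54864776e-01 -1.42809784e-01]
 [ 0.00000000e+00  0.00000000e+00  0.00000000e+00  1.00000000e+00]] 348.3166028601157
[ 0.4782972  -0.16109923  0.15938946] [-0.47597781 -0.05739309  0.87758256]
total mm [-167.5 -248.7  -25.1] units [-5.74  0.34 -1.35]
[-20.94, -31.09, -3.14, -0.72, 0.04, -0.17]
[-20.46, -31.13, -5.17, -0.72, 0.04, -0.17]
[-19.99, -31.04, -7.19, -0.72, 0.04, -0.17]
[-19.5, -30.82, -9.2, -0.72, 0.04, -0.17]
[-19.01, -30.46, -11.19, -0.72, 0.04, -0.17]
[-18.52, -29.97, -13.15, -0.72, 0.04, -0.17]
[-18.03, -29.36, -15.08, -0.72, 0.04, -0.17]
[-17.55, -28.62, -16.96, -0.72, 0.04, -0.17]
```

```bash
python3 -m pendant '[-21,-31,-3,-0.72,0.04,-0.17,-20.5,-31,-5,-0.72,0.04,-0.17,-20,-31,-7,-0.72,0.04,-0.17,-19.5,-31,-9,-0.72,0.04,-0.17,-19,-30.5,-11,-0.72,0.04,-0.17,-18.5,-30,-13,-0.72,0.04,-0.17,-18,-29.5,-15,-0.72,0.04,-0.17,-17.5,-28.5,-17,-0.72,0.04,-0.17,0,0,0,0,0,0,0,0,0,0,0,0]'
python3 - <<'E'
from h import *
print(r.sense()['joint_pos'].round(2),r.sense()['qvel'].round(3))
c=cam('wrist'); save(c,'w1',s=1.4); np.save('w1.npy',c,allow_pickle=True)
E
```

```text
clock: 1.03
tool_pos: [0.4245, -0.17, 0.2553]
ee_rot: [0.645, 0.722, 0.185, 0.167]
force: [1.4, 0.1, -0.7]
finger_gap: 0.0854
finger_force: 0.0
[-0.83 -0.49  2.31  0.46  1.06 -1.11] [ 0.104  0.052 -0.051  0.001 -0.004  0.021]
```

View pics/w1.png

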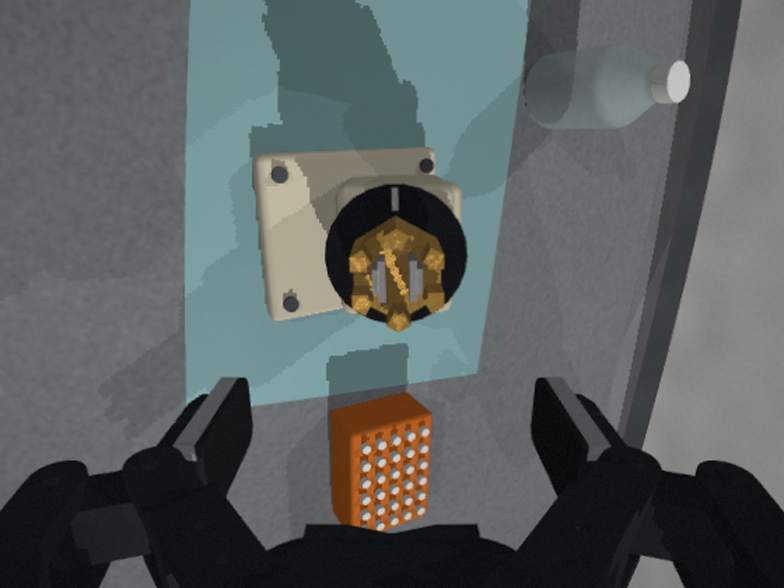

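The wrist view shows the flange ellipse centred at about (396,254) in the 1.4x picture, with a white mark at (395,199). The nut's merlons are at (398,240), (436,260), (436,300), (399,322), (362,303) and (358,262). A vertex lies along the slot line, so the nut reads about -0.5. I'll measure it precisely now.

```bash
cat > meas.py <<'E'
from h import *
from scipy.optimize import least_squares
import sys
c=cam('wrist'); np.save(sys.argv[1]+'.npy',c,allow_pickle=True); f=c['frame'].astype(int)
# flange: black blob near image centre
m=(f.max(2)<45).astype(np.uint8); m[:120]=0; m[245:]=0; m[:,:200]=0; m[:,360:]=0
n,l,s,ce=cv2.connectedComponentsWithStats(m); i=1+np.argmax(s[1:,4]); print('blob',s[i])
ct=max(cv2.findContours((l==i).astype(np.uint8),cv2.RETR_EXTERNAL,cv2.CHAIN_APPROX_NONE)[0],key=len)
hull=cv2.convexHull(ct)[:,0]
h=cv2.cvtColor(c['frame'],cv2.COLOR_RGB2HSV); br=cv2.dilate(cv2.inRange(h,(12,90,40),(30,255,255)),np.ones((7,7)))
pts=np.array([p for p in ct[:,0] if not br[p[1],p[0]] and abs(cv2.pointPolygonTest(hull.reshape(-1,1,2),(float(p[0]),float(p[1])),True))<1.2],float)
cen=pts.mean(0); print('pts',len(pts))
wl=(f.min(2)>110)&(np.ptp(f,axis=2)<25)&(cv2.fillConvexPoly(np.zeros((420,560),np.uint8),hull,1)>0)&(br==0)
wl[180:]=False
v,u=np.nonzero(wl); print('white',len(u),u.mean(),v.mean())
def res(q,full=False):
    P=q[:3]; X,Y,Z=spin(q[3])
    X0=np.array([onplane(c,a,b,P,Z) for a,b in pts+ (pts-cen)/np.linalg.norm(pts-cen,axis=1)[:,None]*.5])-P
    w=onplane(c,u.mean(),v.mean(),P,Z)-P
    return np.r_[np.hypot(X0@X,X0@Y)-.046, (w@X)*5]
z=least_squares(res,[.5,-.16,.112,.12],loss='soft_l1',f_scale=.001); print(z.x.round(4),'rms',np.sqrt(np.mean(z.fun**2)))
np.save('fl.npy',z.x); save(c,sys.argv[1]+'z',(220,110,350,250),5)
E
python3 meas.py w2
python3 - <<'E'
from h import *
c=np.load('w2.npy',allow_pickle=True).item()
for u,v in((254,155),(274,318),(432,149)): print(onz(c,u/1.4,v/1.4,.018).round(4))
q=[onz(c,u/1.4,v/1.4,.018) for u,v in((254,170),(272,312),(270,154),(420,149.5))]
d=q[0]-q[1]; print(np.arctan2(-d[0],d[1])); d=q[3]-q[2]; print(np.arctan2(d[1],d[0]))
E
```

```text
blob [ 231  134  101   86 3501]
pts 206
white 0 nan nan
[ 0.4376 -0.1011  0.018 ]
[ 0.4586 -0.2254  0.018 ]
[ 0.589  -0.0807  0.018 ]
0.16993209455707353
0.13118245395564593meas.py:15: RuntimeWarning: Mean of empty slice.
  v,u=np.nonzero(wl); print('white',len(u),u.mean(),v.mean())
  ret = ret.dtype.type(ret / rcount)
meas.py:19: RuntimeWarning: Mean of empty slice.
  w=onplane(c,u.mean(),v.mean(),P,Z)-P
Traceback (most recent call last):
  File "meas.py", line 21, in <module>
    z=least_squares(res,[.5,-.16,.112,.12],loss='soft_l1',f_scale=.001); print(z.x.round(4),'rms',np.sqrt(np.mean(z.fun**2)))
ValueError: Residuals are not finite in the initial point.
```

```bash
sed -i 's/f.min(2)>110)&(np.ptp(f,axis=2)<25)/f.min(2)>75)\&(np.ptp(f,axis=2)<30)/; s/wl\[180:\]=False/wl[180:]=False; wl[:,:265]=False; wl[:,300:]=False; wl[:136]=False; wl[155:]=False/' meas.py; sed -i "s/^v,u=/print(f[142,274:292].min(1));v,u=/" meas.py; python3 meas.py w2
```

```text
blob [ 230  135  101   87 3500]
pts 206
[ 14  14  26  66 103 102 102  95  33  13  17  16  14  14  15  12  14   9]
white 63 279.4761904761905 144.61904761904762
[ 0.5083 -0.1576  0.1095  0.1264] rms 0.00033304146770238454
```

View pics/w2z.png

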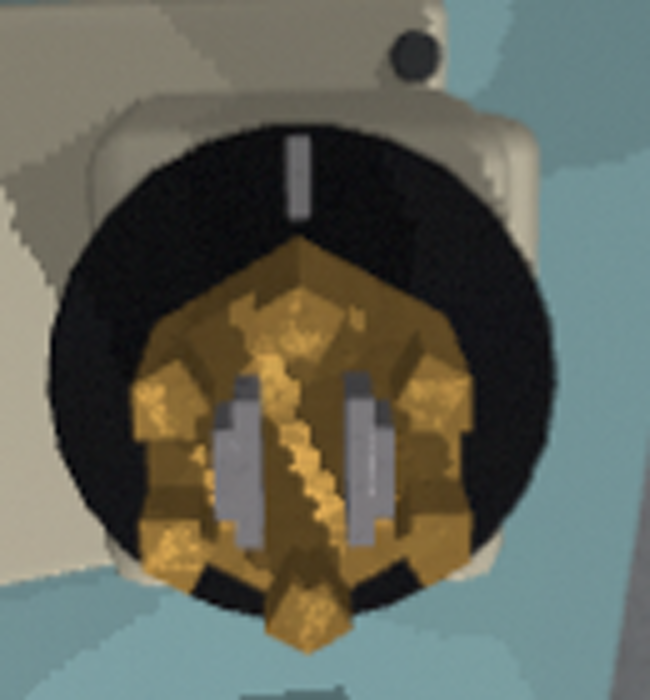

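The crop shows the hexagon's top vertices at about (300,290), (470,375), (470,582), (307,653), (140,580) and (135,372), with the white mark vertical at x=298. I'll check scale and angle from these.

Run:
```python
from h import *
from scipy.optimize import least_squares
c=np.load('w2.npy',allow_pickle=True).item(); q=np.load('fl.npy')
V=np.array([(300,290),(470,375),(470,582),(307,653),(140,580),(135,372)])/5+[220,110]-.4
X,Y,Z=spin(q[3])
k=np.arange(6)*np.pi/3
def pts(p): # centre of top, cw angle of the first vertex
    a=k+p[3]; return p[:3]+.025/np.cos(np.pi/6)*(np.cos(a)[:,None]*Y+np.sin(a)[:,None]*X)
z=least_squares(lambda p:(proj(c,pts(p))-V).ravel(),[.482,-.161,.157,0]); t=z.x[:3]
print('free top',z.x.round(4),'rms px',np.sqrt(np.mean(z.fun**2)),'nut angle',z.x[3]-np.pi/6)
print('top from flange fit',(q[:3]+.054*Z).round(4))
o=q[:3]; w=(o-c['P'])/np.linalg.norm(o-c['P']); o2=o+w*(.115-o[2])/w[2]; print('z=.115 top',(o2+.054*Z).round(4))
a=np.load('sc.npy',allow_pickle=True).item()
for T in (t,o+.054*Z,o2+.054*Z): print('scene px of top',proj(a,T)*1.4)
save(a,'sc_nut',(180,160,240,215),8)
```

```text
free top [ 0.4781 -0.1606  0.1653 -0.0012] rms px 1.3811235034367162 nut angle -0.5248231052550278
top from flange fit [ 0.4826 -0.1608  0.1569]
z=.115 top [ 0.4794 -0.1597  0.1624]
scene px of top [[281.07689034 247.58424939]]
scene px of top [[282.35720446 253.2230199 ]]
scene px of top [[282.13841769 249.25317045]]
```

View pics/sc_nut.png

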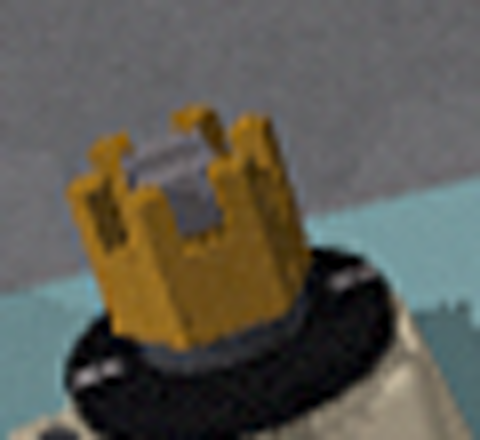

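Run:
```python
from h import *
c=np.load('w2.npy',allow_pickle=True).item(); q=np.load('fl.npy'); a=np.load('sc.npy',allow_pickle=True).item()
o=q[:3]; w=(o-c['P'])/np.linalg.norm(o-c['P']); o2=o+w*(.115-o[2])/w[2]
l=np.array([(97,373),(350,275)])/8+[180,160]-.4
X,Y,Z=spin(q[3]); A,B=[onplane(a,*p,o2,Z) for p in l]; print('line dir in XY',(B-A)@X,(B-A)@Y,'mid',((A+B)/2-o2).round(4),'px',proj(a,o2),l.mean(0))
print(tri(ray(a,*l.mean(0)),(c['P'],w)).round(4),o2.round(4))
top=o2+.054*Z; np.save('sp.npy',np.r_[top,q[3]]); print(top)
Rt=toolR(-Z,90,X,Y); p,R0=pose(); plan(top+.10*Z,Rt,2); print('then along z',136)
```

```text
line dir in XY -0.003514569419565602 0.07428829234020043 mid [ 0.0002 -0.002  -0.    ] px [[208.56518448 199.73471026]] [207.5375 200.1   ]
[ 0.5053 -0.1577  0.1145] [ 0.5051 -0.1564  0.115 ]
[ 0.47938582 -0.15969147  0.16238946]
total mm [0.6 1.5 7.1] units [ 0.04  0.05 -0.03]
[0.32, 0.73, 3.56, 0.02, 0.02, -0.01]
[0.31, 0.73, 3.56, 0.02, 0.02, -0.01]
then along z 136
```

```bash
python3 - <<'E'
import numpy as np
q=np.load('sp.npy'); q[3]=.137; q[1]-=.0007; np.save('sp.npy',q)
E
python3 -m pendant '[0,1.5,12,0.04,0.05,0.1,0,0,35,0,0,0,0,0,35,0,0,0,0,0,35,0,0,0,0,0,20,0,0,0,0,0,6,0,0,0,0,0,0,0,0,0]' 0
python3 - <<'E'
from h import *
q=np.load('sp.npy'); X,Y,Z=spin(q[3]); p,R0=pose(); d=p-q[:3]; print('TCP rel top',d@X*1e3,d@Y*1e3,d@Z*1e3, R.from_matrix(R0.T@toolR(-Z,90,X,Y)).as_rotvec().round(3), r.sense()['force'].round(1))
E
```

```text
clock: 1.77
tool_pos: [0.4964, -0.1559, 0.1283]
ee_rot: [0.644, 0.725, 0.187, 0.159]
force: [-0.2, 0.1, 0.7]
finger_gap: 0.086
finger_force: 0.0
TCP rel top -1.0315284176755422 2.0858561351814333 -38.330092089200015 [-0.004 -0.    -0.019] [-0.2  0.1  0.7]
```

```bash
python3 -m pendant '[-2,1,-2,0,0,-0.1,0,0,0,0,0,0,0,0,0,0,0,0,0,0,0,0,0,0,0,0,0,0,0,0,0,0,0,0,0,0]' 1 90
python3 - <<'E'
from h import *
q=np.load('sp.npy'); X,Y,Z=spin(q[3]); p,R0=pose(); d=p-q[:3]; print('TCP rel top',d@X*1e3,d@Y*1e3,d@Z*1e3, R.from_matrix(R0.T@toolR(-Z,90,X,Y)).as_rotvec().round(3), r.sense()['force'].round(1),r.sense()['torque'].round(2))
E
```

```text
clock: 2.27
tool_pos: [0.4945, -0.1615, 0.1338]
ee_rot: [0.64, 0.728, 0.184, 0.163]
force: [-12.8, -0.2, 5.9]
finger_gap: 0.0486
finger_force: 91.4
TCP rel top -0.74684845734904 -3.184805919681404 -32.17133220897156 [-0.004  0.006 -0.008] [-12.8  -0.2   5.9] [-0.25  1.74  0.41]
```

```bash
python3 -m pendant '[0.5,0,0,0,0,0.6,0.5,0,0,0,0,0.6,0.5,0,0,0,0,0.6,0.5,0,0,0,0,0.6,0,0,0,0,0,0.6,0,0,0,0,0,0.6,0,0,0,0,0,0.6,0,0,0,0,0,0.6,0,0,0,0,0,0.2,0,0,0,0,0,0]'
cat > chk.py <<'E'
from h import *
q=np.load('sp.npy'); X,Y,Z=spin(q[3]); p,R0=pose(); d=p-q[:3]; y=R0[:,1]; s=r.sense()
print('TCP rel top XYZ',(np.array([d@X,d@Y,d@Z])*1e3).round(1),'tool y cw deg',np.degrees(np.arctan2(y@X,y@Y)).round(2),'tilt',np.degrees(np.arccos(-R0[:,2]@Z)).round(2),'F',s['force'].round(1),s['torque'].round(2),'F axis',(s['force']@Z).round(1),(s['force']@X).round(1),(s['force']@Y).round(1),'tz',(s['torque']@Z).round(2),s['joint_pos'].round(2))
E
python3 chk.py
python3 - <<'E'
from h import *
c=cam('wrist'); save(c,'w3',(200,180,380,330),4.4); np.save('w3.npy',c,allow_pickle=True)
E
```

```text
clock: 3.1
tool_pos: [0.4932, -0.1613, 0.1331]
ee_rot: [0.783, 0.572, 0.213, 0.12]
force: [-19.4, -8.8, 6.1]
finger_gap: 0.0485
finger_force: 91.5
TCP rel top XYZ [ -2.1  -2.8 -32.2] tool y cw deg 115.41 tilt 0.69 F [-19.4  -8.8   6.1] [-0.91  3.05 -0.14] F axis 15.2 -15.0 -6.1 tz 0.11 [-0.68 -0.16  2.3   0.54  0.72 -0.73]
```

View pics/w3.png

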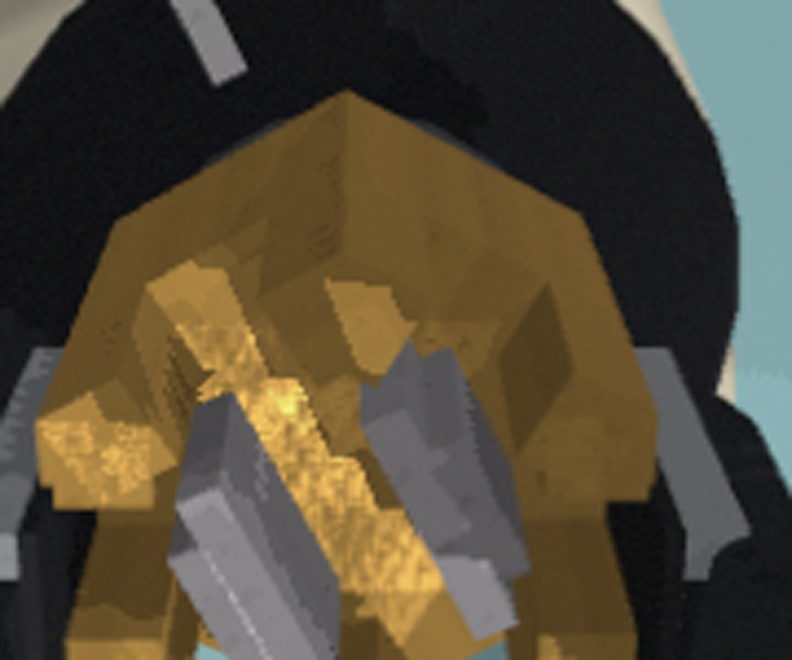

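The crop shows the nut moved with the jaws, its vertex still on the tool's x line at (345,90). The white mark is tilted, and the nut slot is about 5° short of the spindle slot. I'll turn the rest.

```bash
python3 -m pendant '[0,0,0,0,0,0.45,0,0,0,0,0,0.45,0,0,0,0,0,0,0,0,0,0,0,0,0,0,0,0,0,0]'; python3 chk.py
```

```text
clock: 3.57
tool_pos: [0.493, -0.1612, 0.133]
ee_rot: [0.805, 0.541, 0.217, 0.111]
force: [-19.5, -8.9, 7.1]
finger_gap: 0.0488
finger_force: 91.6
TCP rel top XYZ [ -2.3  -2.7 -32.2] tool y cw deg 119.96 tilt 0.66 F [-19.5  -8.9   7.1] [-0.83  3.2  -0.23] F axis 16.1 -14.7 -6.2 tz -0.01 [-0.68 -0.16  2.3   0.54  0.72 -0.65]
```

```bash
python3 -m pendant '[0,0,0,0,0,0,0,0,0,0,0,0,0,0,0,0,0,0,0,0,-20,0,0,0,0,0,-40,0,0,0,0,0,-40,0,0,-1,0,0,-20,0,0,-1,0,0,-10,0,0,-1,0,0,0,0,0,-1,0,0,0,0,0,-1]' 0
python3 -m pendant '[0,0,0,0,0,-1,0,0,0,0,0,0]'; python3 chk.py
sed -i "s/X0@Y)-.046/X0@Y)-q[4]/; s/\.112,\.12\]/.112,.12,.046]/" meas.py; sed -i 's/return np.r_\[/return np.r_[(P[2]-.115)*10,/' meas.py
python3 meas.py w4
```

```text
clock: 4.4
tool_pos: [0.4344, -0.1672, 0.2495]
ee_rot: [0.668, 0.701, 0.192, 0.159]
force: [-1.1, 0.2, -0.2]
finger_gap: 0.0857
finger_force: 0.0
clock: 4.57
tool_pos: [0.4343, -0.1666, 0.248]
ee_rot: [0.638, 0.729, 0.185, 0.165]
force: [-0.9, 0.1, -0.2]
finger_gap: 0.0854
finger_force: 0.0
TCP rel top XYZ [ 1.1 -0.  96.9] tool y cw deg 90.12 tilt 0.4 F [-0.9  0.1 -0.2] [-0.08  0.18 -0.04] F axis 0.3 -0.8 0.2 tz -0.01 [-0.8  -0.46  2.3   0.46  1.04 -1.12]
blob [ 225  137  104   95 3857]
pts 224
[ 54 103 102 103 100  75  15  14  18   9  14  14  12  17  17  13  11  15]
white 64 276.5 146.5
[ 0.5051 -0.1566  0.115   0.1366  0.0452] rms 0.00032123878154735407
```

View pics/w4z.png

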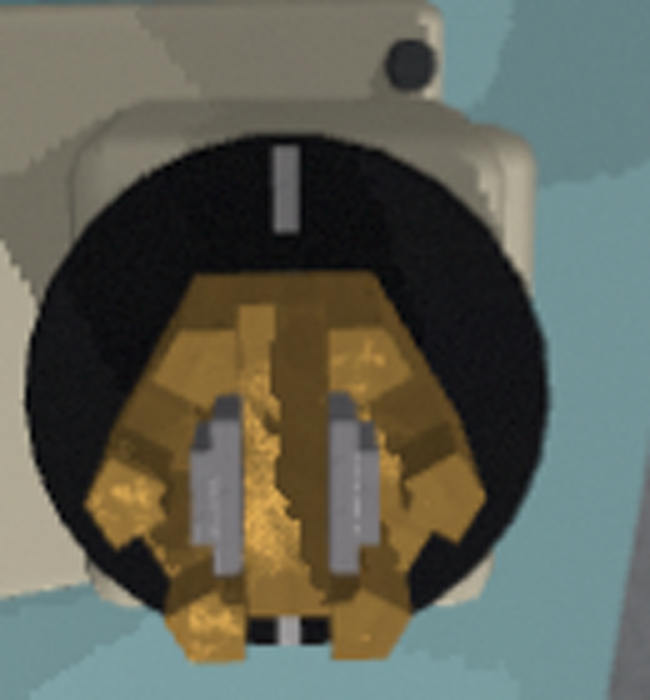

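The crop shows the nut slot in line with the spindle slot: walls at x≈242 and 330, merlon inner edges at x≈240/328 and 245/331. Both white marks lie on that line, at (286,190) and (288,630). I'll refine the slot centre, then go for the key.

Run:
```python
from h import *
c=np.load('w4.npy',allow_pickle=True).item(); fl=np.load('fl.npy'); X,Y,Z=spin(.137)
top=fl[:3]+.054*Z; print(top)
for u,v in((240,330),(328,330),(245,660),(331,660),(243,500),(330,500),(85,500),(485,500)):
    d=onplane(c,u/5+220-.4,v/5+110-.4,top,Z)-top; print(u,v,(d@X*1e3).round(1),(d@Y*1e3).round(1))
d=onplane(c,288/5+219.6,630/5+109.6,fl[:3],Z)-fl[:3]; print('2nd mark',d@X,d@Y)
# viewing pose above rack
rc=np.array([.55,.182,.035]); phi=np.arctan2(-.018,.112); print(phi)
Xr,Yr,Zr=spin(phi,0); Rt=toolR(-Zr,90,Xr,Yr); plan(np.r_[rc[:2],.20],Rt,10)
```

```text
[ 0.47948616 -0.16010022  0.16239027]
240 330 -6.0 24.0
328 330 6.3 24.0
245 660 -5.8 -25.9
331 660 7.0 -26.0
243 500 -5.8 -1.0
330 500 6.7 -1.0
85 500 -28.6 -1.0
485 500 29.0 -1.0
2nd mark 0.0002909281084579016 -0.043056183521402815
-0.15935164090391687
total mm [330.9 117.6 117.6] units [ 5.7  -0.79  3.24]
[33.09, 11.76, 11.76, 0.57, -0.08, 0.32]
[33.5, 11.38, 10.96, 0.57, -0.08, 0.32]
[33.89, 10.95, 10.17, 0.57, -0.08, 0.32]
[34.26, 10.48, 9.4, 0.57, -0.08, 0.32]
[34.61, 9.95, 8.65, 0.57, -0.08, 0.32]
[34.94, 9.38, 7.93, 0.57, -0.08, 0.32]
[35.25, 8.76, 7.24, 0.57, -0.08, 0.32]
[35.54, 8.1, 6.57, 0.57, -0.08, 0.32]
[35.8, 7.4, 5.94, 0.57, -0.08, 0.32]
[36.04, 6.67, 5.34, 0.57, -0.08, 0.32]
```

```bash
python3 -m pendant '[33,12,12,0.57,-0.08,0.32,33.5,11.5,11,0.57,-0.08,0.32,34,11,10,0.57,-0.08,0.32,34,10.5,9.5,0.57,-0.08,0.32,34.5,10,8.5,0.57,-0.08,0.32,35,9.5,8,0.57,-0.08,0.32,35,9,7,0.57,-0.08,0.32,35.5,8,6.5,0.57,-0.08,0.32,36,7.5,6,0.57,-0.08,0.32,36,6.5,5.5,0.57,-0.08,0.32]'
python3 -m pendant '[0,0,0,0,0,0,0,0,0,0,0,0]'
python3 - <<'E'
from h import *
fl=np.load('fl.npy'); X,Y,Z=spin(.137); np.save('sp.npy',np.r_[fl[:3]+.054*Z+.0003*X-.001*Y,.137])
c=cam('wrist'); np.save('w5.npy',c,allow_pickle=True); save(c,'w5',s=1.4)
m,s,ce=mask(c,'red'); print(s,ce); print(r.sense()['joint_pos'].round(2))
E
```

```text
clock: 5.45
tool_pos: [0.5497, 0.1842, 0.1992]
ee_rot: [0.76, 0.649, -0.001, -0.0]
force: [1.1, 0.2, 0.8]
finger_gap: 0.0855
finger_force: 0.0
clock: 5.62
tool_pos: [0.5494, 0.1834, 0.1976]
ee_rot: [0.759, 0.651, -0.002, -0.0]
force: [0.5, -0.6, -1.1]
finger_gap: 0.0855
finger_force: 0.0
[ 253  151   35   72 2109] [270.69464201 186.41488857]
[ 0.15  0.11  1.85 -0.    1.19  0.3 ]
```

View pics/w5.png

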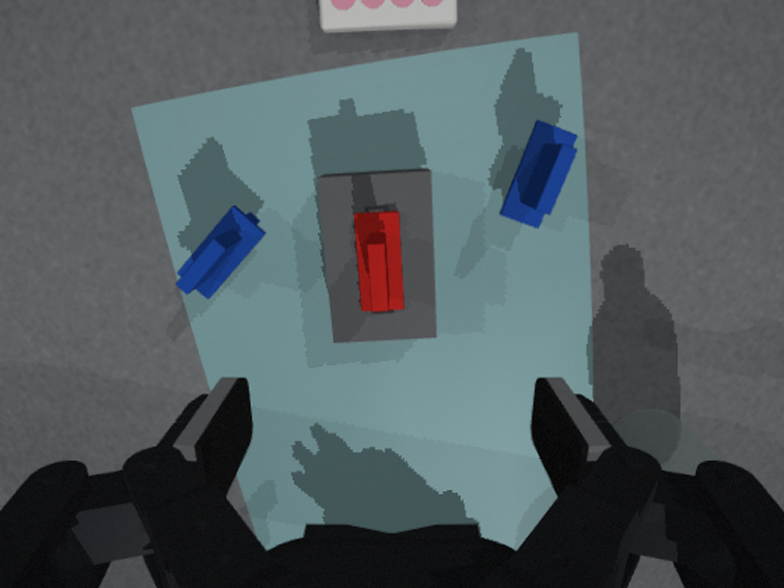

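The wrist view shows the red key: cap corners at about (355,212), (399,210), (404,310) and (361,312), with the tab top from (377,243) to (379,311). The two blue decoys are at (221,252) and (539,174). I'll fit the edges numerically.

```bash
cat > key.py <<'E'
from h import *
c=np.load('w5.npy',allow_pickle=True).item(); m,s,ce=mask(c,'red'); f=c['frame']
x0,y0,w,h=s[:4]; L=[];Rr=[]
for v in range(y0+8,y0+h-8):
    u=np.nonzero(m[v])[0]; L.append(onz(c,u[0]-.5,v,.04)); Rr.append(onz(c,u[-1]+.5,v,.04))
def fit(P):
    P=np.array(P)[:,:2]; vx,vy,px,py=cv2.fitLine(P.astype(np.float32),cv2.DIST_HUBER,0,1e-4,1e-4).ravel(); return np.arctan2(-vx,vy) if vy>0 else np.arctan2(vx,-vy),np.array([px,py])
a,pl=fit(L); b,pr=fit(Rr); phi=(a+b)/2; print('phi',a,b)
X,Y,Z=spin(phi,0)
for v in(y0,y0+h-1):
    u=np.nonzero(m[v])[0].mean(); print('end',v,onz(c,u,v,.04).round(4))
print('width',((pr-pl)@X[:2]).round(4),'mid L/R',((pl+pr)/2).round(4))
# tab top: bright red
g=f.astype(int); br=m&(g[...,0]>200); v,u=np.nonzero(br); print('red levels',np.percentile(g[m][:,0],[10,50,90]))
E
python3 key.py
python3 - <<'E'
from h import *
c=np.load('w5.npy',allow_pickle=True).item(); f=c['frame']; print(f[200,250:292,0]); print(f[160:226:1,270,0]); 
q=[onz(c,u/1.4,v/1.4,.04) for u,v in((355,212),(399,210),(404,310.5),(361,313))]; print(np.round(q,4),np.mean(q,0).round(4))
t=[onz(c,u/1.4,v/1.4,.076) for u,v in((369,243),(385,243),(388,311),(371,311))]; print(np.round(t,4),np.mean(t,0).round(4))
k=[onz(c,u/1.4,v/1.4,.035) for u,v in((320,176),(431,169),(436,337),(333,342))]; print(np.mean(k,0).round(4))
E
```

```text
phi -0.0945886 -0.09432192
end 151 [0.5551 0.2165 0.04  ]
end 222 [0.5349 0.1541 0.04  ]
width 0.0275 mid L/R [0.543  0.1864]
red levels [109. 152. 162.]
[ 73  73  72  72  73  74  94 145 147 146 146 146 147 146 144 164 162 161
 163 162 162 163 164 163 163 152 103 115 155 153 153 153 154 153 152 153
 150 119  78  78  81  80]
[110 110 110 110 110 105  92  89  89  89  87  88  88  90 130 157 161 161
 161 161 161 160 162 162 160 161 162 160 160 161 162 162 161 161 161 161
 159 162 162 162 162 161 162 164 162 161 162 162 163 161 162 162 162 162
 163 162 163 162 162 162 162 163  98  56  69  80]
[[0.5334 0.2195 0.04  ]
 [0.5604 0.2166 0.04  ]
 [0.5539 0.1514 0.04  ]
 [0.5259 0.1539 0.04  ]] [0.5434 0.1854 0.04  ]
[[0.5416 0.2061 0.076 ]
 [0.5503 0.2048 0.076 ]
 [0.5458 0.1652 0.076 ]
 [0.5361 0.1667 0.076 ]] [0.5435 0.1857 0.076 ]
[0.5435 0.1859 0.035 ]
```

Run:
```python
from h import *
X,Y,Z=spin(-.0945,0); plan(np.array([.5435,.1856,.047]),toolR(-Z,90,X,Y),1)
```

```text
total mm [  2.8  -5.9 151.4] units [-0.02  0.02 -0.68]
[2.77, -5.92, 151.42, -0.02, 0.02, -0.68]
```

```bash
python3 -m pendant '[2.8,-5.9,20,0,0,-0.68,0,0,38,0,0,0,0,0,38,0,0,0,0,0,35,0,0,0,0,0,20,0,0,0,0,0,0,0,0,0]' 0
python3 - <<'E'
from h import *
X,Y,Z=spin(-.0945,0); plan(np.array([.5435,.1856,.047]),toolR(-Z,90,X,Y),1)
E
```

```text
clock: 6.17
tool_pos: [0.5394, 0.1829, 0.0435]
ee_rot: [0.741, 0.672, -0.005, -0.002]
force: [-0.2, 0.1, -0.4]
finger_gap: 0.0856
finger_force: 0.0
total mm [ 3.   3.8 -3.5] units [-0.11  0.04 -0.04]
[3.03, 3.8, -3.54, -0.11, 0.04, -0.04]
```

```bash
python3 -m pendant '[0,0,0,0,0,0,0,0,0,0,0,0]' 0
python3 - <<'E'
from h import *
X,Y,Z=spin(-.0945,0); plan(np.array([.5435,.1856,.047]),toolR(-Z,90,X,Y),1)
E
```

```text
clock: 6.33
tool_pos: [0.5454, 0.1846, 0.0507]
ee_rot: [0.74, 0.672, 0.001, 0.002]
force: [-0.1, 0.4, 0.3]
finger_gap: 0.0852
finger_force: 0.0
total mm [ 0.9 -2.   3.7] units [ 0.04  0.   -0.02]
[0.85, -2.0, 3.68, 0.04, 0.0, -0.02]
```

```bash
python3 -m pendant '[0,0,0,0,0,0,0,0,0,0,0,0,0,0,0,0,0,0,0,0,0,0,0,0]' 0
python3 - <<'E'
from h import *
X,Y,Z=spin(-.0945,0); plan(np.array([.5435,.1856,.047]),toolR(-Z,90,X,Y),1)
E
```

```text
clock: 6.67
tool_pos: [0.5446, 0.1852, 0.0493]
ee_rot: [0.74, 0.673, 0.0, 0.001]
force: [0.7, -0.7, -1.2]
finger_gap: 0.0852
finger_force: 0.0
total mm [ 0.3 -1.1  2.3] units [ 0.02  0.01 -0.  ]
[0.3, -1.1, 2.34, 0.02, 0.01, -0.0]
```

```bash
python3 -m pendant '[0.3,-1.1,2,0,0,0,0,0,0,0,0,0,0,0,0,0,0,0]' 0; python3 -m pendant '[0,0,0,0,0,0,0,0,0,0,0,0,0,0,0,0,0,0,0,0,0,0,0,0,0,0,0,0,0,0,0,0,0,0,0,0,0,0,0,0,0,0,0,0,0,0,0,0]' 1 60
python3 - <<'E'
from h import *
X,Y,Z=spin(-.0945,0); plan(np.array([.5435,.1856,.047]),toolR(-Z,90,X,Y),1)
E
```

```text
clock: 6.92
tool_pos: [0.5424, 0.1856, 0.0458]
ee_rot: [0.74, 0.673, -0.001, 0.0]
force: [0.1, 0.3, 0.5]
finger_gap: 0.0857
finger_force: 0.0
clock: 7.58
tool_pos: [0.543, 0.1855, 0.0463]
ee_rot: [0.74, 0.673, -0.0, 0.0]
force: [-0.3, 0.2, 0.5]
finger_gap: 0.009
finger_force: 59.3
total mm [ 0.2  0.5 -0.7] units [ 0.    0.01 -0.  ]
[0.15, 0.52, -0.74, 0.0, 0.01, -0.0]
```

```bash
python3 -m pendant '[0,0,-6,0,0,0,0,0,-12,0,0,0,0,0,-20,0,0,0,0,0,-35,0,0,0,0,0,-35,0,0,0,0,0,-20,0,0,0,0,0,0,0,0,0,0,0,0,0,0,0]'
python3 - <<'E'
from h import *
q=np.load('sp.npy'); X,Y,Z=spin(q[3]); plan(q[:3]+.0813*Z,toolR(-Z,90,X,Y),11)
E
```

```text
clock: 8.25
tool_pos: [0.5436, 0.1858, 0.1763]
ee_rot: [0.74, 0.673, 0.001, 0.001]
force: [0.7, -0.3, -2.4]
finger_gap: 0.0093
finger_force: 59.2
total mm [-360.3  -68.3  -57.7] units [-5.66  0.67 -2.6 ]
[-32.76, -6.21, -5.24, -0.51, 0.06, -0.24]
[-32.6, -6.64, -5.71, -0.51, 0.06, -0.24]
[-32.42, -7.04, -6.19, -0.51, 0.06, -0.24]
[-32.24, -7.42, -6.68, -0.51, 0.06, -0.24]
[-32.05, -7.77, -7.2, -0.51, 0.06, -0.24]
[-31.84, -8.1, -7.72, -0.51, 0.06, -0.24]
[-31.63, -8.39, -8.26, -0.51, 0.06, -0.24]
[-31.41, -8.66, -8.82, -0.51, 0.06, -0.24]
[-31.18, -8.89, -9.38, -0.51, 0.06, -0.24]
[-30.94, -9.1, -9.95, -0.51, 0.06, -0.24]
[-30.7, -9.27, -10.53, -0.51, 0.06, -0.24]
```

```bash
python3 -m pendant '[-33,-6,-5.5,-0.51,0.06,-0.24,-32.5,-6.5,-6,-0.51,0.06,-0.24,-32.5,-7,-6.5,-0.51,0.06,-0.24,-32,-7.5,-7,-0.51,0.06,-0.24,-32,-8,-7.5,-0.51,0.06,-0.24,-32,-8,-8,-0.51,0.06,-0.24,-31.5,-8.5,-8.5,-0.51,0.06,-0.24,-31.5,-8.5,-9,-0.51,0.06,-0.24,-31,-9,-9.5,-0.51,0.06,-0.24]'
python3 -m pendant '[-20,-6,-7,-0.51,0.06,-0.24,0,0,0,-0.51,0.06,-0.24,0,0,0,0,0,0,0,0,0,0,0,0,0,0,0,0,0,0,0,0,0,0,0,0]'
python3 chk.py
python3 - <<'E'
from h import *
q=np.load('sp.npy'); X,Y,Z=spin(q[3]); plan(q[:3]+.0813*Z,toolR(-Z,90,X,Y),1)
c=cam('wrist'); np.save('w6.npy',c,allow_pickle=True); save(c,'w6',(200,100,380,250),4.4)
E
```

```text
clock: 9.0
tool_pos: [0.4574, -0.1028, 0.2219]
ee_rot: [0.658, 0.726, 0.15, 0.13]
force: [1.0, -0.6, -1.4]
finger_gap: 0.0091
finger_force: 59.1
clock: 9.5
tool_pos: [0.4532, -0.1222, 0.2274]
ee_rot: [0.636, 0.733, 0.183, 0.159]
force: [0.3, 0.6, -1.1]
finger_gap: 0.0091
finger_force: 59.2
TCP rel top XYZ [12.6 42.1 67.1] tool y cw deg 89.75 tilt 0.62 F [ 0.3  0.6 -1.1] [-0.08  0.31 -0.04] F axis -1.1 -0.2 0.6 tz -0.02 [-0.67 -0.44  2.32  0.43  0.96 -1.01]
total mm [-42.  -12.9 -14.2] units [-0.12 -0.02  0.05]
[-42.02, -12.9, -14.18, -0.12, -0.02, 0.05]
```

View pics/w6.png

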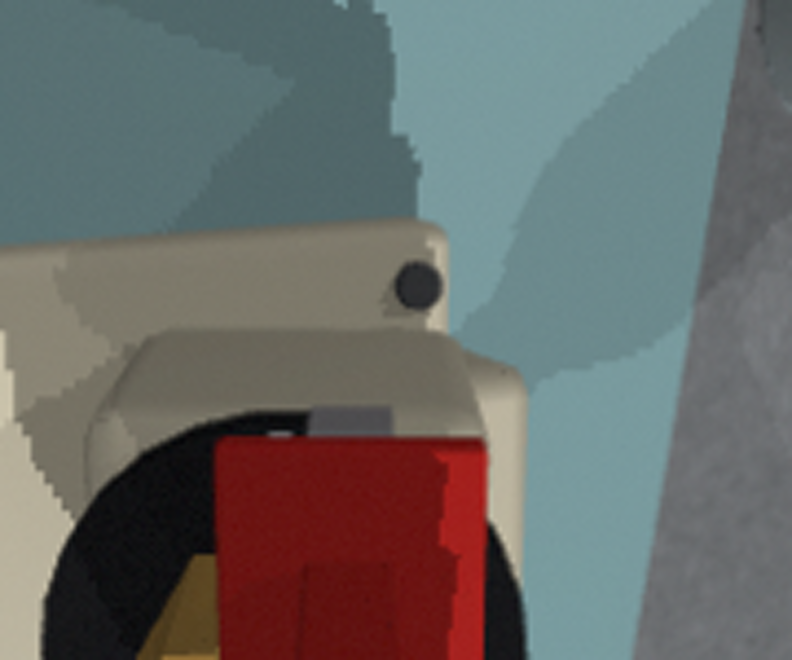

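The crop shows the key square in the jaws: cap edges at x=216 and 486, far edge at y=437, blade end at (350,420). The nut is below and to the left. I'll check the key's offset in the hand and finish the move to the standoff.

```bash
python3 - <<'E'
from h import *
c=np.load('w6.npy',allow_pickle=True).item(); p,R0=pose()
for u,v in((216,437),(486,440),(218,640),(487,640)):
    d=R0.T@(onplane(c,u/4.4+199.6,v/4.4+99.6,p+R0[:,2]*.0063,R0[:,2])-p); print((d*1e3).round(1))
E
python3 -m pendant '[-21,-6.5,-7,-0.06,0,0,-21,-6.5,-7,-0.06,0,0,0,0,0,0,0,0,0,0,0,0,0,0,0,0,0,0,0,0,0,0,0,0,0,0]'; python3 chk.py
python3 - <<'E'
from h import *
q=np.load('sp.npy'); X,Y,Z=spin(q[3]); plan(q[:3]+.0413*Z,toolR(-Z,90,X,Y),1)
E
```

```text
[ 33.5 -12.8   6.3]
[33.2 14.4  6.3]
[ 11.4 -13.2   6.3]
[11.4 15.1  6.3]
clock: 10.05
tool_pos: [0.4413, -0.1663, 0.2341]
ee_rot: [0.635, 0.732, 0.187, 0.163]
force: [-0.3, 0.3, -1.6]
finger_gap: 0.009
finger_force: 59.2
TCP rel top XYZ [ 0.1  0.1 81.4] tool y cw deg 89.74 tilt 0.11 F [-0.3  0.3 -1.6] [-0.03  0.35 -0.04] F axis -1.2 -1.0 0.4 tz -0.04 [-0.79 -0.43  2.3   0.47  1.01 -1.14]
total mm [-0.1 -0.2 40.1] units [ 0.01 -0.02  0.05]
[-0.14, -0.16, 40.15, 0.01, -0.02, 0.05]
```

```bash
python3 -m pendant '[-0.5,-0.8,12,0,0,0.05,0,0,16,0,0,0,0,0,16,0,0,0,0,0,6,0,0,0,0,0,0,0,0,0,0,0,0,0,0,0,0,0,0,0,0,0]'; python3 chk.py
```

```text
clock: 10.63
tool_pos: [0.4646, -0.1646, 0.1911]
ee_rot: [0.636, 0.73, 0.187, 0.164]
force: [-0.4, -0.7, -1.1]
finger_gap: 0.0089
finger_force: 59.0
TCP rel top XYZ [-0.  -1.5 32.6] tool y cw deg 90.0 tilt 0.15 F [-0.4 -0.7 -1.1] [-0.07  0.34 -0.01] F axis -0.7 -0.9 -0.6 tz 0.0 [-0.74 -0.32  2.31  0.5   0.88 -1.15]
```

```bash
python3 -m pendant '[0.8,-0.7,2,0,0,0,0,0,3,0,0,0,0,0,3,0,0,0,0,0,3,0,0,0,0,0,3,0,0,0,0,0,0,0,0,0,0,0,0,0,0,0]'; python3 chk.py
```

```text
clock: 11.22
tool_pos: [0.4702, -0.1629, 0.1772]
ee_rot: [0.637, 0.73, 0.187, 0.163]
force: [-0.7, 0.9, -1.5]
finger_gap: 0.0091
finger_force: 59.0
TCP rel top XYZ [-1.6 -0.5 17.6] tool y cw deg 90.06 tilt 0.08 F [-0.7  0.9 -1.5] [-0.06  0.39 -0.04] F axis -1.1 -1.2 1.0 tz -0.03 [-0.73 -0.28  2.31  0.51  0.85 -1.16]
```

```bash
python3 -m pendant '[0,0.7,1.5,0,0,0,0,0,1.5,0,0,0,0,0,1.5,0,0,0,0,0,1,0,0,0,0,0,0,0,0,0,0,0,0,0,0,0]'; python3 chk.py
```

```text
clock: 11.72
tool_pos: [0.4735, -0.1625, 0.173]
ee_rot: [0.637, 0.73, 0.187, 0.163]
force: [0.1, -0.6, -1.8]
finger_gap: 0.0093
finger_force: 59.0
TCP rel top XYZ [-0.7 -0.6 12.3] tool y cw deg 90.05 tilt 0.09 F [ 0.1 -0.6 -1.8] [-0.    0.39 -0.06] F axis -1.6 -0.8 -0.6 tz -0.08 [-0.72 -0.27  2.31  0.52  0.83 -1.16]
```

Still no contact, and about 1 mm left. I'll press down gently.

```bash
python3 -m pendant '[0,0,1,0,0,0,0,0,1,0,0,0,0,0,0,0,0,0,0,0,0,0,0,0]'; python3 chk.py
```

```text
clock: 12.05
tool_pos: [0.4741, -0.1626, 0.1726]
ee_rot: [0.636, 0.731, 0.187, 0.163]
force: [-10.7, 1.3, 7.6]
finger_gap: 0.0089
finger_force: 61.1
TCP rel top XYZ [-0.4 -0.8 11.6] tool y cw deg 89.92 tilt 0.05 F [-10.7   1.3   7.6] [0.23 1.16 0.17] F axis 11.7 -5.5 2.7 tz -0.03 [-0.72 -0.27  2.3   0.52  0.83 -1.16]
```

```bash
python3 -m pendant '[0,0,0,0,0,0,0,0,0,0,0,0,0,0,0,0,0,0,0,0,0,0,0,0,0,0,0,0,0,0]' 0 20
python3 -m pendant '[0,0,-10,0,0,0,0,0,-25,0,0,0,0,0,-35,0,0,0,0,0,-35,0,0,0,0,0,-20,0,0,0,0,0,0,0,0,0,0,0,0,0,0,0,0,0,0,0,0,0,0,0,0,0,0,0]'; python3 chk.py
python3 - <<'E'
from h import *
q=np.load('sp.npy'); X,Y,Z=spin(q[3]); c=cam('wrist'); np.save('w7.npy',c,allow_pickle=True); save(c,'w7',(210,110,350,250),4.2)
m,s,ce=mask(c,'red'); print(s)
x0,y0,w,h=s[:4]; t=q[:3]+.005*Z; L=[];Rr=[]
for v in range(y0+4,y0+h-4):
    u=np.nonzero(m[v])[0]; 
    for l,uu in((L,u[0]-.5),(Rr,u[-1]+.5)):
        d=onplane(c,uu,v,t,Z)-t; l.append([d@X*1e3,d@Y*1e3])
print('cap edges (X,Y)',np.round(L[::8],1).tolist(),np.round(Rr[::8],1).tolist())
E
```

```text
clock: 12.47
tool_pos: [0.4745, -0.1624, 0.1714]
ee_rot: [0.637, 0.73, 0.187, 0.163]
force: [-0.1, 0.4, -1.2]
finger_gap: 0.0692
finger_force: 0.0
clock: 13.22
tool_pos: [0.4146, -0.17, 0.279]
ee_rot: [0.637, 0.73, 0.187, 0.161]
force: [1.2, -0.8, 0.8]
finger_gap: 0.0855
finger_force: 0.0
TCP rel top XYZ [-2.000e+00  1.000e-01  1.338e+02] tool y cw deg 90.11 tilt 0.17 F [ 1.2 -0.8  0.8] [-0.07  0.24 -0.06] F axis 0.2 1.3 -1.0 tz -0.04 [-0.85 -0.53  2.28  0.46  1.14 -1.13]
[ 264  160   36   79 2601]
cap edges (X,Y) [[-12.5, 28.0], [-12.6, 21.6], [-12.7, 15.2], [-12.8, 8.6], [-12.9, 2.0], [-13.0, -4.7], [-13.1, -11.6], [-13.2, -18.5], [-12.4, -25.5]] [[14.9, 28.0], [14.2, 21.6], [14.3, 15.1], [14.4, 8.6], [14.5, 2.0], [14.6, -4.8], [14.7, -11.6], [14.8, -18.5], [14.1, -25.5]]
```

View pics/w7.png

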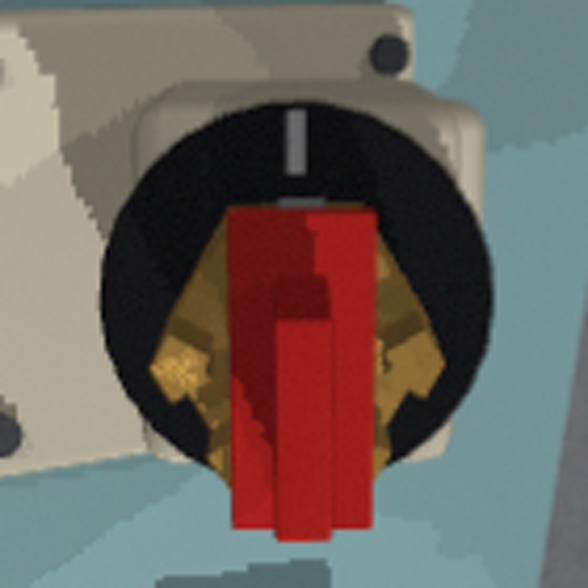

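The key is seated in the slot: its cap is flat on the nut, in line with the white mark, and centred to about 1 mm. The nut is still aligned and the robot is clear, so I'm handing in.

```bash
python3 -c "
from bench import r
print(r.hand_in())"
```

```text
the job is handed in; nothing more can be done
None
```

I handed the job in at about 13 s of the 48 s allowed: the nut is tight and lined up with the spindle slot, and the red key is seated, centred to about 1 mm by the last camera check, and released. The hand-in returned no verdict.

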